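# Push a combustion boat home against the hidden backstop of a muffle furnace

## Task

Take the push rod from its rest and, with the rod and never the fingers, nudge the ceramic boat along the loading tray into the furnace until its nose rests against the backstop hidden inside; how deep the backstop is set is not known, so feel for it; small, gentle taps are the safe way. The backstop is only held by the friction of its gland and must keep its setting, and the boat must not be shot along or hit hard, so stop as soon as it is home. Then lay the rod back in its rest, leaving the boat home and the things around undisturbed.

Things in the scene. Friction and masses are not known exactly. Their poses are not given: they have to be found in the camera images.
- furnace: Small white split-type muffle furnace (cold), fixed: casing 170 long x 170 wide x 192 mm high, thin black handle on top up to 212 mm. Origin on the bench under the middle of the casing; x level along the channel, the way in; z up. The backstop inside, on the channel's middle line, is not measured; it is held by friction and slips back if pushed with more than about 9 N.
- mouth (a point): Middle of the channel floor at its mouth (furnace x = -105 mm, 20 mm out of the casing, 90 mm above the bench); x the way in. The channel is square, ceramic, 30 mm wide and high, closed at the back. The unseen nose of the backstop (12 mm across, middle 9 mm above the floor) stands 90 to 125 mm inside this mouth (its middle, backstop_c0 in the rules, 42.5 mm behind the nose).
- tray_end (a point): Middle of the floor at the open end of the steel loading tray (furnace x = -190 mm, 90 mm above the bench); x the way in. The tray runs 85 mm to the mouth, with the channel's floor height and width; its walls rise 14 mm above the floor, their lips flare to 26 mm either side of the middle and 19 mm above the floor.
- boat: White ceramic combustion boat, an open trough 64 long x 26 wide x 16 mm high, walls 3 mm, 0.09 to 0.16 kg; stands on the loading tray, 2 mm free on either side; it slides with some 0.4 to 1.5 N of drag. Origin in the middle of its underside, x towards the furnace.
- boat_nose (a point): Middle of the boat's front end face (32 mm ahead of its origin, 9 mm above its underside), which meets the backstop.
- boat_tail (a point): Middle of the boat's rear end face (32 mm behind its origin, 9 mm above its underside), where the rod pushes.
- push_rod: Push rod, 237 mm long, 0.12 kg, lying level in its rest. Origin in the middle of its black handle (14 mm square, x = -45 to +45 mm, 18 mm round knob behind it to x = -52 mm), on the rod's middle line; x points along the rod to its tip. Ahead of the handle a brass ferrule, then a steel shaft 8 mm across with a flat disc 14 mm across at its end. Grip the handle at the origin.
- rod_tip (a point): Middle of the flat face of the disc, 185 mm ahead of the rod's origin, on its middle line.
- rod_rest: Aluminium rest, fixed: base plate 190 x 46 x 6 mm, two saddles open to the top at x = -38 mm (slot 20 mm wide, for the handle) and x = +110 mm (slot 14 mm, for the shaft), prongs flaring out to 70 mm height. The rod lies along the rest's x, its middle line 55 mm above the bench. Origin on the bench, under where the rod's origin belongs.
- rest_seat (a point): Where the rod's origin belongs when it lies in the rest (55 mm above the rest's origin); x the way the rod's tip points.
- weigh_boat: White plastic weighing dish, 78 x 78 x 18 mm, bystander; origin in the middle of its underside.
- tweezers: Steel tweezers, 131 mm long, 6 mm thick, lying on the bench, bystander; origin in the middle of the underside.
- sample_cup: Lidded sample cup with a red lid, 59 mm across, 66 mm high, bystander; origin in the middle of its underside.
- dropper: Brown dropper bottle with a black cap, 41 mm across, 114 mm high, bystander; origin in the middle of its underside.

How it is judged:
By the outcome, as a careful person would: the job done as asked, in the order asked, and still so for the second after the job is handed in, with the robot touching nothing.
It also fails if it takes over 67 s, if anything falls off the work surface, if the arm or the gripper's body presses on something with over 40 N, if the wrist force passes 120 N, or if a joint passes its speed limit or range.

## Robot

A 6-joint arm with a two-finger parallel gripper is mounted at the origin on a cart in front of the work surface, level with it; the furniture and walls round the work are solid. World frame = base frame: x ahead of the robot, y to its left, z up, the work surface at z = 0. Lengths are in m, angles in rad, forces in N, time in s.
With the tool pointing down it reaches from about 0.25 to 0.775 m from the base axis. Payload 4 kg.
Tool frame: the origin (TCP) lies on the centre line of the jaws, within the pads' length; the fingertips stand 25 mm ahead of it and the grasp point (between the pads) lies 6 mm ahead of it; z points along the fingers, y is the line along which they close (so a half turn about z gives the same grasp; the last joint's range is limited). The gripper opens to 94 mm and grips with 3 to 60 N. Pads are 16 mm wide; open, the fingers measure 119 mm over their backs; the gripper's body (75 mm by 177 mm) begins 78 mm behind the grasp point.
Start: joints at [1.197, 0.087, 1.371, -0, 1.684, -0.103], TCP at [0.147, 0.53, 0.231] pointing down, gripper open.
Joint ranges: [-3.1, 3.1], [-0.76, 2.03], [0.27, 2.55], [-1.08, 4.22], [0.17, 2.65], [-2.57, 2.57]. Speed limits (rad/s): [2.79, 2.79, 3.14, 3.14, 3.14, 3.14].

## Interface

Orientations are given as [roll, pitch, yaw] about the fixed x, y, z axes, in that order (R = Rz(yaw) Ry(pitch) Rx(roll)).
In Python, from bench import robot, imaging gives the robot as it stands. The module is installed in compiled form; this text tells all that it offers.
- The arm moves only by the tool drive_tool, never from a script. Its argument "series" is a list of rows, each a list of 3 entries, a list of its own where there are three numbers: the finger opening in m, from 0 to 0.094, then the shift along the tool's x, y, z in m, then the turn, a rotation vector about the tool's x, y, z in rad. A call has 1 to 5 rows; each row is the pose to reach, as a shift and turn from the pose commanded when the call began, along the tool's axes at that moment; what a row does not reach only later rows make up. A row lasts 1/8 s, in which the tool goes at most 62.5 mm and 10.7 degrees, less where a joint would pass 70% of its speed; a pose out of reach is approached as far as the arm can. A call with a gripper value outside its range is refused whole. The fingers move at their own pace and stop on an object; the grip force is fixed at half the most. Time passes only in rows, so rows that repeat a pose let the fingers close. It gives the time, the measured TCP pose, the force, the opening and the grip force at its end, in the units of the state.
- robot.get_obs(): the state, without advancing time (a new reading comes with each control period).
- imaging.snapshot(name): name is "side" or "top" or "wrist"; returns the picture (420x560x3 uint8, red, green, blue); there is no depth.
- imaging.get_calibration(name): a dict with "intrinsics" (3x3 intrinsics, pixels), "k1" (the pictures are not rectified: a ray, as slopes to the right and down, at radius r is drawn at 1 + k1 r^2 times it, then the intrinsics apply), "position" and "rotation" of the camera in the world. Camera axes: x right, y up, looking along -z (the intrinsics and any distortion apply to the point x, -y, -z); pixel columns grow to the right and rows downward; lengths in m; the calibration is good to about 2 mm. A picture is of the moment at which its call begins: read the wrist's pose just before it. get_calibration takes no time and is no camera call; for the wrist camera it gives the pose at the moment of the call.
- robot.close_job(): hands the job in; it is judged then, once.
The state is a dict: "time": time; "joint_positions": joint angles; "qvel": joint speeds; "joint_torque": joint torques, N m; "tool_pos": TCP position; "ee_rot": TCP orientation; "wrist_force": force on the tool from outside, world axes, zero at the start; "wrist_torque": the same for the moment, N m; "width": finger opening in m; "finger_force": force on a finger pad.
Only numpy, scipy, OpenCV 4.12 (cv2) and the standard library are available. Lean on these libraries where they do the work, as an engineer would, in place of code of your own. Each camera call takes 0.05 s, during which the arm holds its last target. There are 200 camera calls.

## Working session

There is one attempt and no reset: what is moved stays moved. The work goes in short steps, Python scripts to look and compute and a tool call to move; the robot and the scene stay as the last step left them, time stands still between calls to the robot, and variables do not carry over. Pictures are saved under pics/ and viewed, at most 11 in all, crops included, and the job is handed in when it is done.

Besides the shell and the picture viewer there is one more tool, called after "Emit:" as name(argument=value, ...), one argument or row to a line, values as JSON. drive_tool: Moves the arm, as the interface text tells. Its arguments: {"type":"object","properties":{"series":{"type":"array"}},"required":["series"]}

```bash
mkdir -p pics; python3 - <<'E'
from bench import robot, imaging
import cv2, numpy as np
for n in ["side","top"]:
    c=imaging.get_calibration(n); print(n,{k:np.round(v,4).tolist() for k,v in c.items()})
    im=imaging.snapshot(n); cv2.imwrite(f"pics/{n}0.png",im[:,:,::-1])
o=robot.get_obs(); print({k:np.round(v,4).tolist() for k,v in o.items()})
E
```

```text
side {'intrinsics': [[420.824, 0.0, 285.6304], [0.0, 420.824, 209.1842], [0.0, 0.0, 1.0]], 'k1': 0.004, 'position': [0.2122, -0.6809, 0.5295], 'rotation': [1.0383, -0.0058, -0.5184]}
top {'intrinsics': [[524.7874, 0.0, 285.9554], [0.0, 524.7874, 207.4815], [0.0, 0.0, 1.0]], 'k1': -0.1535, 'position': [0.3409, -0.0076, 1.4429], 'rotation': [0.1737, -0.0038, -1.5888]}
{'time': 0.1, 'joint_positions': [1.1969, 0.0879, 1.3721, -0.0, 1.6836, -0.1031], 'qvel': [0.0015, -0.0024, -0.0004, -0.0003, -0.0005, -0.0007], 'joint_torque': [0.0019, -34.1257, -30.3302, 0.0721, 0.0304, -0.0001], 'tool_pos': [0.147, 0.5295, 0.2294], 'ee_rot': [-3.1396, -0.0002, 2.8708], 'wrist_force': [-0.151, 0.2073, 0.2638], 'wrist_torque': [-0.0279, -0.0116, 0.0272], 'finger_force': 0.0, 'width': 0.0942}
```

View pics/side0.png

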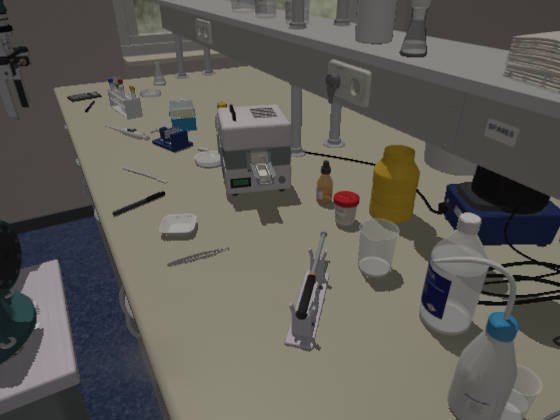

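View pics/top0.png

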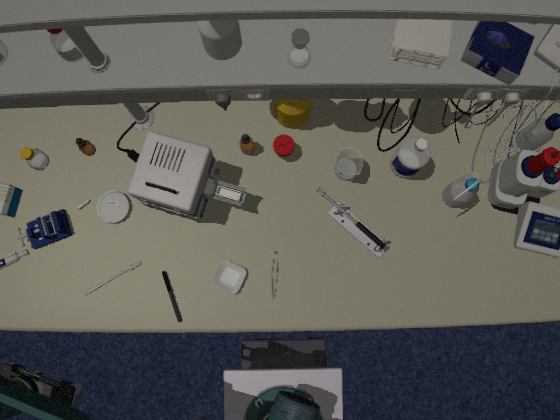

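The side view shows the rod in its rest at about (310,290) and the furnace with tray and boat at (262,170). In the top view the rod runs from (320,190) to (385,248), and the boat is at about (230,194).

```bash
cat > h.py <<'E'
from bench import robot, imaging
import cv2, numpy as np
from scipy.spatial.transform import Rotation as Ro
def cal(n):
    c=imaging.get_calibration(n); return c
def ray(c,uv):
    K=np.array(c["intrinsics"]); d=np.array([(uv[0]-K[0,2])/K[0,0],(uv[1]-K[1,2])/K[1,1]]); s=d.copy()
    for _ in range(20): s=d/(1+c["k1"]*(s@s))
    R=Ro.from_euler("xyz",c["rotation"]).as_matrix() if np.size(c["rotation"])==3 else np.array(c["rotation"])
    v=R@np.array([s[0],-s[1],-1]); return np.array(c["position"]),v/np.linalg.norm(v)
def plane(c,uv,z):
    p,v=ray(c,uv); return p+v*(z-p[2])/v[2]
def proj(c,P):
    R=Ro.from_euler("xyz",c["rotation"]).as_matrix(); q=R.T@(np.array(P)-c["position"]); s=np.array([q[0],-q[1]])/-q[2]
    s=s*(1+c["k1"]*(s@s)); K=np.array(c["intrinsics"]); return np.array([K[0,0]*s[0]+K[0,2],K[1,1]*s[1]+K[1,2]])
def tri(rays):
    A=np.zeros((3,3));b=np.zeros(3)
    for p,v in rays:
        M=np.eye(3)-np.outer(v,v);A+=M;b+=M@p
    x=np.linalg.solve(A,b); return x,max(np.linalg.norm((np.eye(3)-np.outer(v,v))@(x-p)) for p,v in rays)
E
python3 - <<'E'
import cv2,numpy as np
s=cv2.imread("pics/side0.png");t=cv2.imread("pics/top0.png")
def cr(i,x,y): return cv2.resize(np.clip(i[y:y+100,x:x+133].astype(float)*1.5,0,255).astype('uint8'),(399,300),interpolation=cv2.INTER_CUBIC)
a=np.vstack([np.hstack([cr(s,250,230),cr(s,200,95)]),np.hstack([cr(t,300,170),cr(t,125,125)])])
cv2.imwrite("pics/m1.png",a)
E
```

```text
(no output)
```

View pics/m1.png

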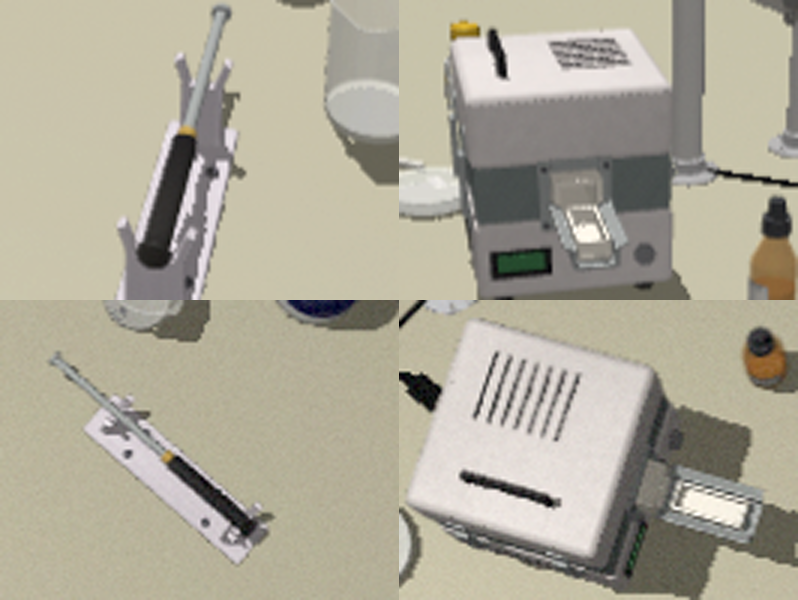

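The montage gives the rod's tip, ferrule and knob in both views, and the furnace roof corners and boat in the top view.

```bash
python3 - <<'E'
from h import *
t,s=cal("top"),cal("side")
np.set_printoptions(precision=4,suppress=True)
for n,a,b in [("tip",(319,189),(323,233.3)),("ferr",(356.7,222.7),(312.7,273.3)),("knob",(383.3,246),(300.5,315.5)),("boat",(229.3,192.3),(396/3+130.5-0,95+229/3))]:
    x,e=tri([ray(t,a),ray(s,b)]); print(n,x,e, plane(t,a,.055))
print("boat top at .106",plane(t,(229.3,192.3),.106))
R=[plane(t,p,.192) for p in [(148.7,131),(210.3,147.7),(191,210.3),(128.7,191.7)]]
for r in R: print(r)
print([np.linalg.norm(R[i]-R[(i+1)%4]) for i in range(4)], np.mean(R,0))
# boat inside/outer mask
im=cv2.imread("pics/top0.png"); g=im.min(2)
m=(g>150).astype('uint8'); m[:, :205]=0; m[:,262:]=0; m[:170]=0; m[212:]=0
c=max(cv2.findContours(m,0,1)[0],key=cv2.contourArea); print(cv2.minAreaRect(c)); 
for p in cv2.boxPoints(cv2.minAreaRect(c)): print(plane(t,p,.106))
E
```

```text
tip [ 0.6316 -0.1067  0.0576] 0.001608080782303025 [ 0.6336 -0.1076  0.055 ]
ferr [ 0.5397 -0.2058  0.0612] 0.0009488299175210423 [ 0.5397 -0.2062  0.055 ]
knob [ 0.4748 -0.2752  0.0528] 0.0010307114026041713 [ 0.4755 -0.2753  0.055 ]
boat [0.6174 0.1311 0.1   ] 0.0020073080722682437 [0.6287 0.135  0.055 ]
boat top at .106 [0.6181 0.1298 0.106 ]
[0.7618 0.3256 0.192 ]
[0.7142 0.1686 0.192 ]
[0.5574 0.2143 0.192 ]
[0.6065 0.3706 0.192 ]
[np.float64(0.16405915721757955), np.float64(0.16330928671356656), np.float64(0.16382586982317296), np.float64(0.16161487058459617)] [0.66   0.2698 0.192 ]
((229.10769653320312, 193.93846130371094), (19.119863510131836, 7.016463279724121), 15.255120277404785)
[0.6119 0.1568 0.106 ]
[0.6299 0.152  0.106 ]
[0.6156 0.1038 0.106 ]
[0.5977 0.1087 0.106 ]
```

```bash
cat >> h.py <<'E'
np.set_printoptions(precision=4,suppress=True)
def plan(pos,yawdeg):
    o=robot.get_obs(); R=Ro.from_euler("xyz",o["ee_rot"]); T=Ro.from_euler("xyz",[np.pi,0,np.radians(yawdeg)])
    print("pos",np.array(o["tool_pos"]),"rot",np.degrees(o["ee_rot"]),"t",o["time"],"F",np.array(o["wrist_force"]))
    print("shift",R.inv().apply(np.array(pos)-o["tool_pos"]),"turn",(R.inv()*T).as_rotvec())
E
python3 -c "
from h import *
plan([.5065,-.2425,.25],46.8)"
```

```text
pos [0.147  0.5295 0.2294] rot [-179.8846   -0.0104  164.4835] t 0.1 F [-0.151   0.2073  0.2638]
shift [-0.5529 -0.6478 -0.0194] turn [-0.0014  0.002   2.054 ]
```

Emit:
drive_tool(
  series=[
    [0.094, [-0.553, -0.648, -0.02], [0, 0, 2.054]],
    [0.094, [-0.553, -0.648, -0.02], [0, 0, 2.054]],
    [0.094, [-0.553, -0.648, -0.02], [0, 0, 2.054]],
    [0.094, [-0.553, -0.648, -0.02], [0, 0, 2.054]],
    [0.094, [-0.553, -0.648, -0.02], [0, 0, 2.054]],
  ],
)

```text
time: 0.72
tool_pos: [0.2791, 0.2449, 0.2375]
ee_rot: [3.141, 0.0, 1.928]
wrist_force: [0.8, -0.1, 0.5]
width: 0.0945
finger_force: 0.0
```

```bash
python3 -c "
from h import *
plan([.5065,-.2425,.25],46.8)"
```

```text
pos [0.2791 0.2449 0.2375] rot [179.9922   0.0115 110.4631] t 0.725 F [ 0.841  -0.1279  0.4654]
shift [-0.5361  0.0426 -0.0124] turn [0.0002 0.0001 1.1111]
```

Emit:
drive_tool(
  series=[
    [0.094, [-0.536, 0.043, -0.012], [0, 0, 1.11]],
    [0.094, [-0.536, 0.043, -0.012], [0, 0, 1.11]],
    [0.094, [-0.536, 0.043, -0.012], [0, 0, 1.11]],
    [0.094, [-0.536, 0.043, -0.012], [0, 0, 1.11]],
    [0.094, [-0.536, 0.043, -0.012], [0, 0, 1.11]],
  ],
)

```text
time: 1.35
tool_pos: [0.413, -0.0376, 0.2446]
ee_rot: [-3.142, -0.001, 0.989]
wrist_force: [1.5, 0.1, -0.3]
width: 0.0938
finger_force: 0.0
```

```bash
python3 -c "
from h import *
plan([.5065,-.2425,.25],46.8)"
```

```text
pos [ 0.413  -0.0376  0.2446] rot [-179.9992   -0.0339   56.667 ] t 1.35 F [ 1.4797  0.1487 -0.2887]
shift [-0.1198  0.1907 -0.0055] turn [-0.0001 -0.0006  0.1722]
```

Emit:
drive_tool(
  series=[
    [0.05, [-0.12, 0.19, -0.006], [0, 0, 0.172]],
    [0.05, [-0.12, 0.19, -0.006], [0, 0, 0.172]],
    [0.05, [-0.12, 0.19, -0.006], [0, 0, 0.172]],
    [0.05, [-0.12, 0.19, -0.006], [0, 0, 0.172]],
    [0.05, [-0.12, 0.19, -0.006], [0, 0, 0.172]],
  ],
)

```text
time: 1.98
tool_pos: [0.507, -0.2417, 0.2489]
ee_rot: [-3.139, 0.001, 0.821]
wrist_force: [-0.5, 0.5, -0.0]
width: 0.0507
finger_force: 0.0
```

```bash
python3 -c "
from h import *
import json
plan([.5065,-.2425,.15],46.8)
c=cal('wrist'); im=imaging.snapshot('wrist'); cv2.imwrite('pics/w1.png',im[:,:,::-1]); json.dump({k:np.array(v).tolist() for k,v in c.items()},open('w1.json','w')); print(c)
for P in [(.5065,-.2425,.055),(.633,-.1076,.055),(.4755,-.2753,.055)]: print(proj(c,P))
"
```

```text
pos [ 0.507  -0.2417  0.2489] rot [-179.828     0.043    47.0149] t 1.975 F [-0.4797  0.5378 -0.0288]
shift [-0.0008  0.0005  0.0989] turn [-0.003   0.0008  0.0037]
{'intrinsics': array([[340.3711,   0.    , 280.5516],
       [  0.    , 340.3711, 209.5948],
       [  0.    ,   0.    ,   1.    ]]), 'k1': -0.0673991592853179, 'position': array([ 0.5642, -0.1812,  0.4024]), 'rotation': array([-0.2882,  0.0041, -0.7509])}
[281.5629 192.3558]
[282.1744  -2.8035]
[281.2681 232.7671]
```

View pics/w1.png

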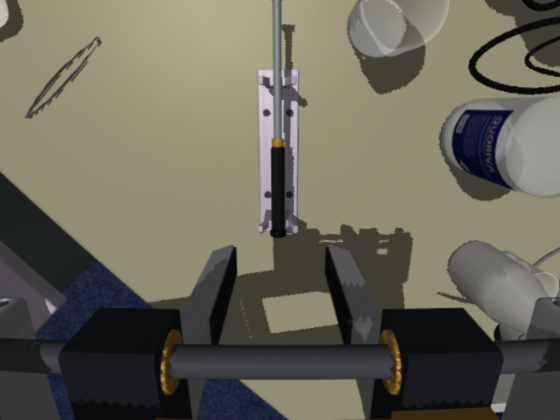

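The wrist view shows the rod upright in the picture at about column 278: ferrule at row 143, knob end at row 236.

```bash
cat >> h.py <<'E'
def rodmeas(im,c,z=.055,cols=(240,320),rmax=242):
    h=im.max(2).astype(int); g=h[:, cols[0]:cols[1]]; m=(g<40).astype('uint8'); m[rmax:]=0
    n,l,st,ce=cv2.connectedComponentsWithStats(m); i=1+np.argmax(st[1:,4]); x,y,w,hh,a=st[i]
    ys,xs=np.where(l==i); mid=[(r,(xs[ys==r].min()+xs[ys==r].max())/2+cols[0]) for r in range(y+3,y+hh-8)]
    mid=np.array(mid); k=np.polyfit(mid[:,0],mid[:,1],1); print("handle rows",y,y+hh,"cols",x+cols[0],w,"fit",k)
    A=plane(c,(np.polyval(k,y),y-.5),z+.007); B=plane(c,(np.polyval(k,y+hh),y+hh-.5),z); d=A-B; 
    print("front",A,"knobend",B,"len",np.hypot(*d[:2]),"yaw",np.degrees(np.arctan2(d[1],d[0])))
    return k,y,y+hh
E
python3 -c "
from h import *
import json
c=json.load(open('w1.json')); im=cv2.imread('pics/w1.png'); print(im[140:150,278]); print(im[228:240,278].max(1)); rodmeas(im,c)
"
```

```text
[[ 39 128 169]
 [ 34 126 167]
 [ 33 123 162]
 [ 32 118 156]
 [ 32 114 151]
 [ 30 110 146]
 [ 27  94 126]
 [ 20  50  66]
 [ 18  21  25]
 [ 20  19  19]]
[18 15 10 13 23 26 22 19 17 25 59 64]
handle rows 147 238 cols 271 16 fit [  0.0008 277.8548]
front [ 0.5369 -0.2047  0.062 ] knobend [ 0.4692 -0.2769  0.055 ] len 0.09906703267416693 yaw 46.85553012218271
```

Emit:
drive_tool(
  series=[
    [0.05, [-0.06, 0, 0.05], [0, 0, 0]],
    [0.05, [-0.06, 0, 0.05], [0, 0, 0]],
    [0.05, [-0.06, 0, 0.05], [0, 0, 0]],
    [0.05, [-0.06, 0, 0.05], [0, 0, 0]],
  ],
)

```text
time: 2.52
tool_pos: [0.4673, -0.2829, 0.2026]
ee_rot: [3.139, -0.001, 0.825]
wrist_force: [-0.1, -0.1, -0.1]
width: 0.0503
finger_force: 0.0
```

```bash
python3 -c "
from h import *
import json
plan([.5065,-.2425,.15],46.8)
c=cal('wrist'); im=imaging.snapshot('wrist'); cv2.imwrite('pics/w2.png',im[:,:,::-1]); json.dump({k:np.array(v).tolist() for k,v in c.items()},open('w2.json','w'))
k,y0,y1=rodmeas(im,c,rmax=200)
c1=json.load(open('w1.json')); im1=cv2.imread('pics/w1.png'); K1,a0,a1=rodmeas(im1,c1)
print(tri([ray(c,(np.polyval(k,y0),y0-.5)),ray(c1,(np.polyval(K1,a0),a0-.5))]))
print(tri([ray(c,(np.polyval(k,y1),y1-.5)),ray(c1,(np.polyval(K1,a1),a1-.5))]))
"
```

```text
pos [ 0.4673 -0.2829  0.2026] rot [179.834   -0.0664  47.2805] t 2.525 F [-0.1248 -0.1368 -0.1343]
shift [0.0562 0.0012 0.0526] turn [ 0.0029 -0.0012  0.0084]
handle rows 84 197 cols 269 19 fit [ -0.0008 278.0402]
front [ 0.5365 -0.2052  0.062 ] knobend [ 0.4702 -0.2764  0.055 ] len 0.09733373444805052 yaw 47.05366753409027
handle rows 147 238 cols 271 16 fit [  0.0008 277.8548]
front [ 0.5369 -0.2047  0.062 ] knobend [ 0.4692 -0.2769  0.055 ] len 0.09906703267416693 yaw 46.85553012218271
(array([ 0.5367, -0.205 ,  0.0582]), np.float64(5.600977292235527e-05))
(array([ 0.4715, -0.2749,  0.063 ]), np.float64(0.000187746473599188))
```

```bash
python3 -c "
from h import *
plan([.5055,-.238,.061],46.95)"
```

```text
pos [ 0.4674 -0.283   0.2026] rot [179.8223  -0.0576  47.2891] t 2.575 F [ 0.6864 -0.1004  0.5975]
shift [ 0.0588 -0.003   0.1417] turn [ 0.0031 -0.001   0.0059]
```

Emit:
drive_tool(
  series=[
    [0.05, [0.059, -0.003, 0.05], [0.003, -0.001, 0.006]],
    [0.05, [0.059, -0.003, 0.08], [0.003, -0.001, 0.006]],
    [0.05, [0.059, -0.003, 0.12], [0.003, -0.001, 0.006]],
    [0.05, [0.059, -0.003, 0.142], [0.003, -0.001, 0.006]],
    [0.05, [0.059, -0.003, 0.142], [0.003, -0.001, 0.006]],
  ],
)

```text
time: 3.2
tool_pos: [0.5039, -0.2369, 0.0576]
ee_rot: [-3.136, 0.001, 0.819]
wrist_force: [0.2, -0.4, -0.6]
width: 0.0502
finger_force: 0.0
```

Emit:
drive_tool(
  series=[
    [0.03, [0, 0, 0], [0, 0, 0]],
    [0.0, [0, 0, 0], [0, 0, 0]],
    [0.0, [0, 0, 0], [0, 0, 0]],
    [0.0, [0, 0, 0], [0, 0, 0]],
    [0.0, [0, 0, 0], [0, 0, 0]],
  ],
)

```text
time: 3.82
tool_pos: [0.5044, -0.2387, 0.0595]
ee_rot: [-3.14, 0.001, 0.818]
wrist_force: [0.3, -0.3, 2.5]
width: 0.0137
finger_force: 30.0
```

```bash
python3 -c "
from h import *
plan([.5055,-.238,.061],46.95)
o=robot.get_obs(); print(o['width'],o['finger_force'])"
```

```text
pos [ 0.5044 -0.2387  0.0595] rot [-179.9102    0.0412   46.8481] t 3.825 F [ 0.34   -0.2821  2.497 ]
shift [ 0.0012  0.0003 -0.0015] turn [-0.0016  0.0007 -0.0018]
0.013670498920562652 29.99922752380371
```

Emit:
drive_tool(
  series=[
    [0.0, [0, 0, -0.015], [0, 0, 0]],
    [0.0, [0, 0, -0.04], [0, 0, 0]],
    [0.0, [0, 0, -0.08], [0, 0, 0]],
    [0.0, [0, 0, -0.1], [0, 0, 0]],
    [0.0, [0, 0, -0.1], [0, 0, 0]],
  ],
)

```text
time: 4.45
tool_pos: [0.5054, -0.2391, 0.1615]
ee_rot: [3.14, -0.0, 0.818]
wrist_force: [0.4, -0.3, -1.7]
width: 0.0137
finger_force: 30.0
```

```bash
python3 -c "
from h import *
plan([.533,-.141,.16],72.8)
o=robot.get_obs(); print(o['width'],o['finger_force'])"
```

```text
pos [ 0.5054 -0.2391  0.1615] rot [179.8979  -0.0048  46.8556] t 4.45 F [ 0.4403 -0.2722 -1.7063]
shift [ 0.0904 -0.0469  0.0015] turn [ 0.0018  0.0003 -0.4528]
0.013658497252640352 29.998605251312256
```

Emit:
drive_tool(
  series=[
    [0.0, [0.02, -0.01, 0], [0, 0, -0.1]],
    [0.0, [0.05, -0.025, 0], [0, 0, -0.25]],
    [0.0, [0.08, -0.04, 0], [0, 0, -0.4]],
    [0.0, [0.09, -0.047, 0], [0, 0, -0.453]],
    [0.0, [0.09, -0.047, 0], [0, 0, -0.453]],
  ],
)

```text
time: 5.08
tool_pos: [0.5311, -0.1403, 0.158]
ee_rot: [-3.137, 0.0, 1.271]
wrist_force: [-0.2, -0.5, -0.9]
width: 0.0136
finger_force: 30.0
```

```bash
python3 -c "
from h import *
import json
plan([.533,-.141,.105],72.8)
c=cal('wrist'); im=imaging.snapshot('wrist'); cv2.imwrite('pics/w3.png',im[:,:,::-1]); json.dump({k:np.array(v).tolist() for k,v in c.items()},open('w3.json','w'))
F=np.array([.660,.270]);d=np.array([np.cos(np.radians(72.8)),np.sin(np.radians(72.8))])
for x,z in [(-190,.09),(-177,.106),(-113,.106),(-105,.09),(-85,.192)]: print(x,proj(c,[*(F+d*x/1000),z]))
"
```

```text
pos [ 0.5311 -0.1403  0.158 ] rot [-179.7261    0.0069   72.806 ] t 5.075 F [-0.1535 -0.5193 -0.947 ]
shift [-0.0001  0.0023  0.0529] turn [-0.0048  0.0001  0.0001]
-190 [ 284.2054 -175.6014]
-177 [ 284.2963 -220.741 ]
-113 [ 283.9059 -294.4049]
-105 [ 283.8834 -290.4385]
-85 [ 253.2024 5849.4771]
```

View pics/w3.png

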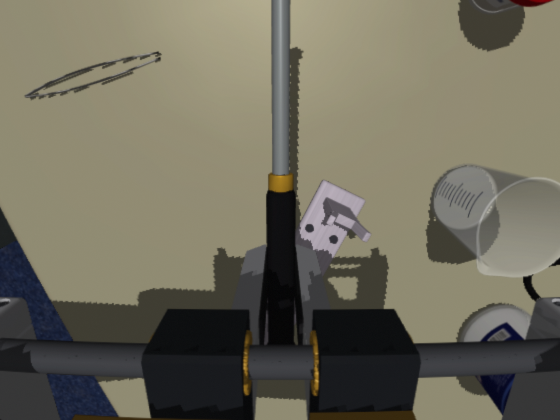

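The wrist view shows only the handle and shaft, straight in the grip at column 281; the tip is out of frame. I'll use the fixed cameras for tip and tray.

```bash
python3 -c "
from h import *
s=imaging.snapshot('side')[:,:,::-1];t=imaging.snapshot('top')[:,:,::-1]; cv2.imwrite('pics/s1.png',s);cv2.imwrite('pics/t1.png',t)
a=lambda i,x,y:cv2.resize(np.clip(i[y:y+120,x:x+80].astype(float)*1.5,0,255).astype('uint8'),(400,600),interpolation=cv2.INTER_CUBIC)
cv2.imwrite('pics/m2.png',np.hstack([a(s,235,130),cv2.rotate(a(cv2.rotate(t,cv2.ROTATE_90_COUNTERCLOCKWISE),160,560-310),0*0+1) if 0 else a(cv2.rotate(t,cv2.ROTATE_90_COUNTERCLOCKWISE),160,250)]))
"
```

```text
(no output)
```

View pics/m2.png

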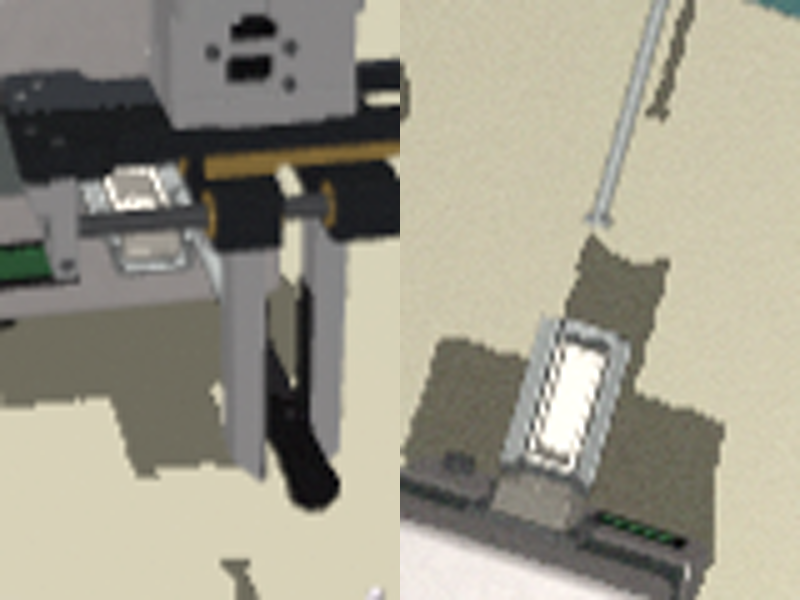

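```bash
python3 -c "
from h import *
t=cal('top')
P=lambda X,Y,z: plane(t,(559-250-Y/5,160+(X-400)/5),z)
tip=P(598,222,.1535); sh=P(659,0,.1535); print('tip',tip,'shaftyaw',np.degrees(np.arctan2(*(tip-sh)[1::-1])))
L=[P(543,315,.109),P(632,337,.109),P(505,465,.109),P(588,487,.109)]; print(np.array(L)); print(np.linalg.norm(L[0]-L[1]),np.linalg.norm(L[2]-L[3]))
a=(L[0]+L[1])/2;b=(L[2]+L[3])/2; d=(b-a)[:2];y=np.degrees(np.arctan2(d[1],d[0]));print('end',a,'mouth',b,np.linalg.norm(d),'yaw',y)
for i,j in((0,2),(1,3)): e=L[j]-L[i]; print(np.degrees(np.arctan2(e[1],e[0])))
o=robot.get_obs(); print('pred tip from tcp',np.array(o['tool_pos'])[:2]+.186*np.array([np.cos(o['ee_rot'][2]),np.sin(o['ee_rot'][2])]))
F=np.array([.660,.270]);u=np.array([np.cos(np.radians(72.8)),np.sin(np.radians(72.8))]);n=np.array([-u[1],u[0]])
for q in (tip,a,b): print(np.dot(q[:2]-F,u),np.dot(q[:2]-F,n))
"
```

```text
tip [0.588  0.0364 0.1535] shaftyaw 73.4092116812898
[[0.6265 0.086  0.109 ]
 [0.5797 0.0976 0.109 ]
 [0.6482 0.1644 0.109 ]
 [0.6043 0.1756 0.109 ]]
0.04820950403679098 0.04536097568646327
end [0.6031 0.0918 0.109 ] mouth [0.6263 0.17   0.109 ] 0.08155427136658945 yaw 73.51493603538636
74.51269805119648
72.52234337932049
pred tip from tcp [0.5866 0.0359]
-0.2444277439924689 -0.00032620603590226223
-0.1870727480099201 0.00163678258594234
-0.10552482556825744 0.0026543893783137506
```

```bash
cat >> h.py <<'E'
F0=np.array([.660,.270]);U=np.array([np.cos(np.radians(73.1)),np.sin(np.radians(73.1))]);N=np.array([-U[1],U[0]])
def tipplan(x,z=.105,off=.0017,L=.1863):
    plan([*(F0+U*(x-L)+N*off),z],73.1)
    o=robot.get_obs(); p=np.array(o["tool_pos"])[:2]-F0; print("tip x",p@U+L,"off",p@N,"width",o["width"])
E
python3 -c "
from h import *
tipplan(-.230)
"
```

```text
pos [ 0.5313 -0.1416  0.1585] rot [-179.7927    0.0077   72.6859] t 5.225 F [ 0.7087  0.419  -1.1883]
shift [0.015  0.0019 0.0535] turn [-0.0036  0.0001 -0.0072]
tip x -0.24498089543391469 off 0.003524527203181793 width 0.013825331764229764
```

Emit:
drive_tool(
  series=[
    [0.0, [0.005, 0.001, 0.02], [-0.004, 0, -0.007]],
    [0.0, [0.01, 0.001, 0.045], [-0.004, 0, -0.007]],
    [0.0, [0.015, 0.001, 0.0535], [-0.004, 0, -0.007]],
    [0.0, [0.015, 0.001, 0.0535], [-0.004, 0, -0.007]],
    [0.0, [0.015, 0.001, 0.0535], [-0.004, 0, -0.007]],
  ],
)

```text
time: 5.85
tool_pos: [0.5375, -0.1271, 0.1065]
ee_rot: [3.139, -0.0, 1.277]
wrist_force: [0.4, 0.2, -1.0]
width: 0.0137
finger_force: 30.0
```

```bash
python3 -c "
from h import *
tipplan(-.190,off=.0024)
t=imaging.snapshot('top')[:,:,::-1]; cv2.imwrite('pics/t2.png',t)
cv2.imwrite('pics/m3.png',cv2.resize(np.clip(t[155:230,200:300].astype(float)*1.4,0,255).astype('uint8'),(800,600),interpolation=cv2.INTER_CUBIC))
"
```

```text
pos [ 0.5375 -0.1271  0.1065] rot [179.831   -0.0142  73.1837] t 5.85 F [ 0.3688  0.1929 -0.9796]
shift [ 0.0393 -0.0006  0.0015] turn [ 0.003  -0.0002  0.0015]
tip x -0.22926570316334863 off 0.0017516583277704405 width 0.013703746025958679
```

View pics/m3.png

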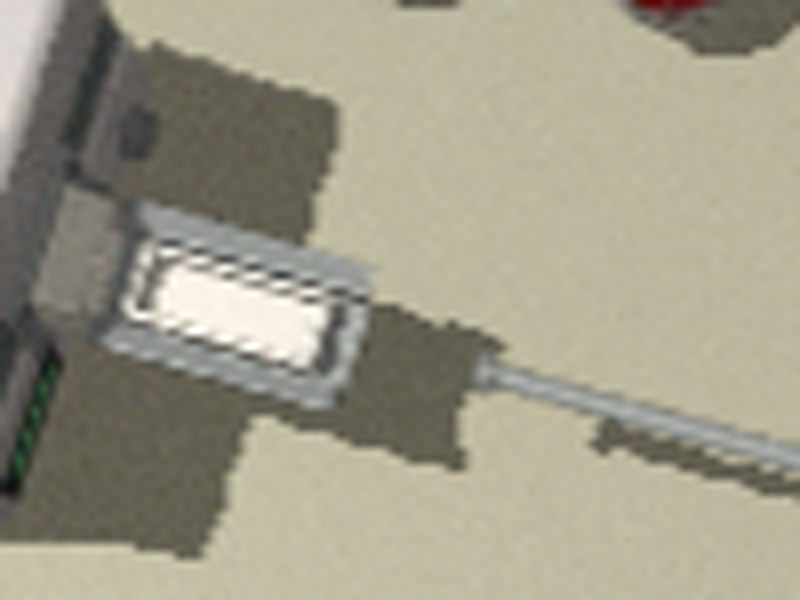

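The top view shows the tip at (485,370), in line with the boat centre at (240,310) and roughly 47 mm short of the boat's tail. I'm advancing to just short of it.

Emit:
drive_tool(
  series=[
    [0.0, [0.01, 0, 0.0015], [0.003, 0, 0.001]],
    [0.0, [0.02, 0, 0.0015], [0.003, 0, 0.001]],
    [0.0, [0.03, 0, 0.0015], [0.003, 0, 0.001]],
    [0.0, [0.036, 0, 0.0015], [0.003, 0, 0.001]],
    [0.0, [0.038, 0, 0.0015], [0.003, 0, 0.001]],
  ],
)

```text
time: 6.52
tool_pos: [0.548, -0.0895, 0.1038]
ee_rot: [-3.139, -0.0, 1.278]
wrist_force: [0.2, -0.2, -1.3]
width: 0.0135
finger_force: 30.0
```

Emit:
drive_tool(
  series=[
    [0.0, [0.002, 0, 0], [0, 0, 0]],
    [0.0, [0.004, 0, 0], [0, 0, 0]],
    [0.0, [0.006, 0, 0], [0, 0, 0]],
    [0.0, [0.008, 0, 0], [0, 0, 0]],
    [0.0, [0.01, 0, 0], [0, 0, 0]],
  ],
)

```text
time: 7.15
tool_pos: [0.5508, -0.0805, 0.1039]
ee_rot: [-3.14, -0.001, 1.277]
wrist_force: [-0.9, -0.6, -0.5]
width: 0.0138
finger_force: 30.0
```

Emit:
drive_tool(
  series=[
    [0.0, [0.002, 0, 0], [0, 0, 0]],
    [0.0, [0.004, 0, 0], [0, 0, 0]],
    [0.0, [0.006, 0, 0], [0, 0, 0]],
    [0.0, [0.008, 0, 0], [0, 0, 0]],
    [0.0, [0.01, 0, 0], [0, 0, 0]],
  ],
)

```text
time: 7.78
tool_pos: [0.5536, -0.071, 0.1039]
ee_rot: [-3.139, -0.0, 1.277]
wrist_force: [0.5, -1.0, -1.5]
width: 0.0142
finger_force: 30.0
```

```bash
python3 -c "
from h import *
tipplan(-.170,off=.0024)
t=imaging.snapshot('top')[:,:,::-1]; cv2.imwrite('pics/t3.png',t)
cv2.imwrite('pics/m4.png',cv2.resize(np.clip(t[155:230,200:300].astype(float)*1.4,0,255).astype('uint8'),(800,600),interpolation=cv2.INTER_CUBIC))
"
```

```text
pos [ 0.5536 -0.071   0.1039] rot [-179.8781   -0.0138   73.1464] t 7.775 F [ 0.4728 -1.0332 -1.5248]
shift [ 0.0009  0.0002 -0.0011] turn [-0.0021 -0.0002  0.0008]
tip x -0.17094487473039918 off 0.002640643149220035 width 0.014202866711417995
```

View pics/m4.png

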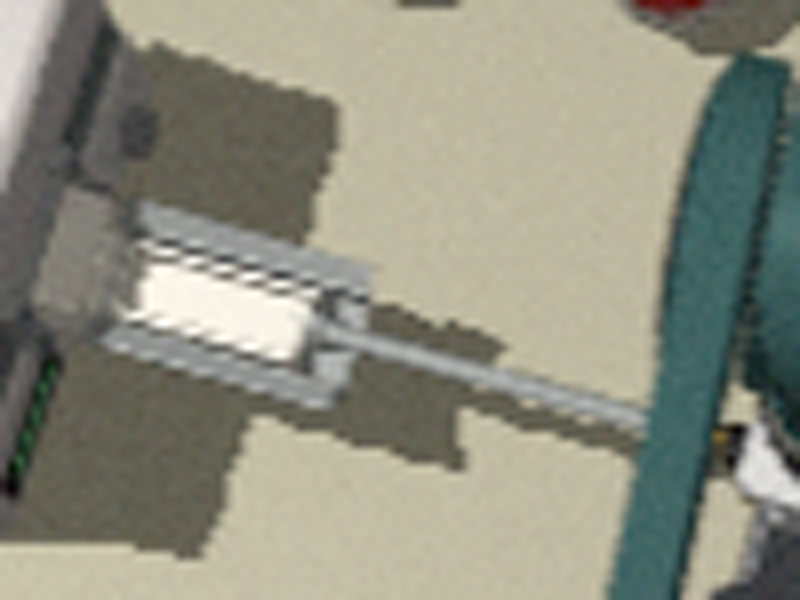

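The boat has moved about 6 mm ahead, squarely in line, with the rod on its tail centre. The earliest possible backstop contact is still about 90 mm away.

Emit:
drive_tool(
  series=[
    [0.0, [0.002, 0, -0.001], [0, 0, 0]],
    [0.0, [0.005, 0, -0.001], [0, 0, 0]],
    [0.0, [0.008, 0, -0.001], [0, 0, 0]],
    [0.0, [0.011, 0, -0.001], [0, 0, 0]],
    [0.0, [0.014, 0, -0.001], [0, 0, 0]],
  ],
)

```text
time: 8.45
tool_pos: [0.5577, -0.0574, 0.1048]
ee_rot: [-3.139, -0.001, 1.277]
wrist_force: [0.1, -0.3, -1.7]
width: 0.0137
finger_force: 30.0
```

Emit:
drive_tool(
  series=[
    [0.0, [0.003, 0, 0], [0, 0, 0]],
    [0.0, [0.006, 0, 0], [0, 0, 0]],
    [0.0, [0.009, 0, 0], [0, 0, 0]],
    [0.0, [0.012, 0, 0], [0, 0, 0]],
    [0.0, [0.015, 0, 0], [0, 0, 0]],
  ],
)

```text
time: 9.07
tool_pos: [0.5621, -0.043, 0.1049]
ee_rot: [-3.139, -0.001, 1.277]
wrist_force: [-0.4, -0.2, -1.2]
width: 0.0137
finger_force: 30.0
```

Emit:
drive_tool(
  series=[
    [0.0, [0.003, 0, 0], [0, 0, 0]],
    [0.0, [0.006, 0, 0], [0, 0, 0]],
    [0.0, [0.009, 0, 0], [0, 0, 0]],
    [0.0, [0.012, 0, 0], [0, 0, 0]],
    [0.0, [0.014, 0, 0], [0, 0, 0]],
  ],
)

```text
time: 9.7
tool_pos: [0.5662, -0.0297, 0.1049]
ee_rot: [-3.14, -0.0, 1.277]
wrist_force: [-0.4, -0.8, -1.7]
width: 0.0137
finger_force: 30.0
```

```bash
python3 -c "
from h import *
tipplan(-.095,off=.0024)
f=[]
for i in range(4):
    imaging.snapshot('top'); o=robot.get_obs(); f.append(np.array(o['wrist_force'])[:2]@U)
print(f, np.array(o['wrist_force']))
"
```

```text
pos [ 0.5662 -0.0297  0.1049] rot [-179.8804   -0.0286   73.1593] t 9.7 F [-0.4343 -0.8218 -1.6896]
shift [ 0.0327  0.0003 -0.0001] turn [-0.0021 -0.0005  0.001 ]
tip x -0.12769127788037646 off 0.0026834853698881555 width 0.013732432303903632
[np.float64(0.453662145472943), np.float64(0.11435697968881696), np.float64(0.4318156593925713), np.float64(-0.40181057431608797)] [ 0.2925 -0.5088 -1.3388]
```

Emit:
drive_tool(
  series=[
    [0.0, [0.002, 0, 0], [0, 0, 0]],
    [0.0, [0.005, 0, 0], [0, 0, 0]],
    [0.0, [0.008, 0, 0], [0, 0, 0]],
    [0.0, [0.011, 0, 0], [0, 0, 0]],
    [0.0, [0.014, 0, 0], [0, 0, 0]],
  ],
)

```text
time: 10.52
tool_pos: [0.5702, -0.0162, 0.1049]
ee_rot: [-3.139, -0.0, 1.277]
wrist_force: [-1.0, -1.2, -1.1]
width: 0.0136
finger_force: 30.0
```

Emit:
drive_tool(
  series=[
    [0.0, [0.003, 0, 0], [0, 0, 0]],
    [0.0, [0.006, 0, 0], [0, 0, 0]],
    [0.0, [0.009, 0, 0], [0, 0, 0]],
    [0.0, [0.012, 0, 0], [0, 0, 0]],
    [0.0, [0.014, 0, 0], [0, 0, 0]],
  ],
)

```text
time: 11.15
tool_pos: [0.5743, -0.0029, 0.1049]
ee_rot: [-3.139, -0.001, 1.277]
wrist_force: [-0.2, -1.7, -1.2]
width: 0.0136
finger_force: 30.0
```

Emit:
drive_tool(
  series=[
    [0.0, [0.001, 0, 0], [0, 0, 0]],
    [0.0, [0.002, 0, 0], [0, 0, 0]],
    [0.0, [0.003, 0, 0], [0, 0, 0]],
    [0.0, [0.004, 0, 0], [0, 0, 0]],
    [0.0, [0.005, 0, 0], [0, 0, 0]],
  ],
)

```text
time: 11.78
tool_pos: [0.5757, 0.0018, 0.1049]
ee_rot: [-3.139, -0.0, 1.277]
wrist_force: [-0.2, -1.0, -1.1]
width: 0.0134
finger_force: 30.0
```

```bash
python3 -c "
from h import *
tipplan(-.08,off=.0024)
f=[]
for i in range(4):
    imaging.snapshot('top'); o=robot.get_obs(); f.append(np.array(o['wrist_force'])[:2]@U)
print(f, np.array(o['wrist_force']))
"
```

```text
pos [0.5757 0.0018 0.1049] rot [-179.8787   -0.0263   73.1487] t 11.775 F [-0.2328 -0.9657 -1.0579]
shift [ 0.0149  0.0003 -0.0001] turn [-0.0021 -0.0005  0.0009]
tip x -0.09487566181139015 off 0.002708658491103741 width 0.013378838556654712
[np.float64(-1.7742247999941665), np.float64(-0.7851347779689418), np.float64(-0.8079072131466952), np.float64(-0.9830357671009043)] [-0.9929 -0.7257 -1.3818]
```

Emit:
drive_tool(
  series=[
    [0.0, [0.001, 0, 0], [0, 0, 0]],
    [0.0, [0.002, 0, 0], [0, 0, 0]],
    [0.0, [0.003, 0, 0], [0, 0, 0]],
    [0.0, [0.004, 0, 0], [0, 0, 0]],
    [0.0, [0.005, 0, 0], [0, 0, 0]],
  ],
)

```text
time: 12.6
tool_pos: [0.5771, 0.0066, 0.1049]
ee_rot: [-3.139, -0.0, 1.277]
wrist_force: [-0.8, -1.1, -1.6]
width: 0.014
finger_force: 30.0
```

Emit:
drive_tool(
  series=[
    [0.0, [0.001, 0, 0], [0, 0, 0]],
    [0.0, [0.0015, 0, 0], [0, 0, 0]],
    [0.0, [0.002, 0, 0], [0, 0, 0]],
    [0.0, [0.002, 0, 0], [0, 0, 0]],
  ],
)

```text
time: 13.1
tool_pos: [0.5777, 0.0086, 0.1049]
ee_rot: [-3.139, -0.001, 1.277]
wrist_force: [-0.5, -1.0, -1.7]
width: 0.0137
finger_force: 30.0
```

Emit:
drive_tool(
  series=[
    [0.0, [0.0005, 0, 0], [0, 0, 0]],
    [0.0, [0.001, 0, 0], [0, 0, 0]],
    [0.0, [0.0015, 0, 0], [0, 0, 0]],
    [0.0, [0.002, 0, 0], [0, 0, 0]],
    [0.0, [0.002, 0, 0], [0, 0, 0]],
  ],
)

```text
time: 13.72
tool_pos: [0.5783, 0.0104, 0.1049]
ee_rot: [-3.139, -0.001, 1.277]
wrist_force: [-0.7, -1.3, -1.1]
width: 0.0133
finger_force: 30.0
```

Emit:
drive_tool(
  series=[
    [0.0, [0.0005, 0, 0], [0, 0, 0]],
    [0.0, [0.001, 0, 0], [0, 0, 0]],
    [0.0, [0.0015, 0, 0], [0, 0, 0]],
    [0.0, [0.0015, 0, 0], [0, 0, 0]],
  ],
)

```text
time: 14.22
tool_pos: [0.5787, 0.0119, 0.1049]
ee_rot: [-3.139, -0.001, 1.277]
wrist_force: [0.3, -0.1, -0.8]
width: 0.0136
finger_force: 30.0
```

Emit:
drive_tool(
  series=[
    [0.0, [0.0005, 0, 0], [0, 0, 0]],
    [0.0, [0.001, 0, 0], [0, 0, 0]],
    [0.0, [0.0015, 0, 0], [0, 0, 0]],
    [0.0, [0.0015, 0, 0], [0, 0, 0]],
  ],
)

```text
time: 14.72
tool_pos: [0.5792, 0.0133, 0.1049]
ee_rot: [-3.139, -0.001, 1.277]
wrist_force: [-0.3, -1.6, -0.7]
width: 0.0139
finger_force: 30.0
```

Emit:
drive_tool(
  series=[
    [0.0, [0.0005, 0, 0], [0, 0, 0]],
    [0.0, [0.001, 0, 0], [0, 0, 0]],
    [0.0, [0.0015, 0, 0], [0, 0, 0]],
    [0.0, [0.0015, 0, 0], [0, 0, 0]],
  ],
)

```text
time: 15.22
tool_pos: [0.5796, 0.0147, 0.1049]
ee_rot: [-3.14, -0.001, 1.277]
wrist_force: [-0.4, -0.7, -1.4]
width: 0.0137
finger_force: 30.0
```

Emit:
drive_tool(
  series=[
    [0.0, [0.0005, 0, 0], [0, 0, 0]],
    [0.0, [0.001, 0, 0], [0, 0, 0]],
    [0.0, [0.0015, 0, 0], [0, 0, 0]],
    [0.0, [0.0015, 0, 0], [0, 0, 0]],
  ],
)

```text
time: 15.72
tool_pos: [0.58, 0.0162, 0.1049]
ee_rot: [-3.139, -0.001, 1.277]
wrist_force: [0.4, -0.7, -0.3]
width: 0.0137
finger_force: 30.0
```

Emit:
drive_tool(
  series=[
    [0.0, [0.0005, 0, 0], [0, 0, 0]],
    [0.0, [0.001, 0, 0], [0, 0, 0]],
    [0.0, [0.0015, 0, 0], [0, 0, 0]],
    [0.0, [0.0015, 0, 0], [0, 0, 0]],
  ],
)

```text
time: 16.23
tool_pos: [0.5804, 0.0176, 0.1049]
ee_rot: [-3.139, -0.001, 1.277]
wrist_force: [0.3, -1.1, -1.0]
width: 0.0134
finger_force: 30.0
```

Emit:
drive_tool(
  series=[
    [0.0, [0.0005, 0, 0], [0, 0, 0]],
    [0.0, [0.001, 0, 0], [0, 0, 0]],
    [0.0, [0.0015, 0, 0], [0, 0, 0]],
    [0.0, [0.0015, 0, 0], [0, 0, 0]],
  ],
)

```text
time: 16.73
tool_pos: [0.5809, 0.0191, 0.1049]
ee_rot: [-3.139, -0.001, 1.277]
wrist_force: [-0.3, -1.3, -1.3]
width: 0.0136
finger_force: 30.0
```

Emit:
drive_tool(
  series=[
    [0.0, [0.0005, 0, 0], [0, 0, 0]],
    [0.0, [0.001, 0, 0], [0, 0, 0]],
    [0.0, [0.0015, 0, 0], [0, 0, 0]],
    [0.0, [0.0015, 0, 0], [0, 0, 0]],
  ],
)

```text
time: 17.23
tool_pos: [0.5813, 0.0205, 0.1049]
ee_rot: [-3.139, -0.001, 1.277]
wrist_force: [-0.9, -0.5, -2.1]
width: 0.0135
finger_force: 30.0
```

Emit:
drive_tool(
  series=[
    [0.0, [0.0005, 0, 0], [0, 0, 0]],
    [0.0, [0.001, 0, 0], [0, 0, 0]],
    [0.0, [0.0015, 0, 0], [0, 0, 0]],
    [0.0, [0.0015, 0, 0], [0, 0, 0]],
  ],
)

```text
time: 17.73
tool_pos: [0.5818, 0.0219, 0.1049]
ee_rot: [-3.14, -0.001, 1.277]
wrist_force: [-0.3, -2.0, -1.2]
width: 0.0142
finger_force: 30.0
```

Emit:
drive_tool(
  series=[
    [0.0, [0.0005, 0, 0], [0, 0, 0]],
    [0.0, [0.001, 0, 0], [0, 0, 0]],
    [0.0, [0.001, 0, 0], [0, 0, 0]],
  ],
)

```text
time: 18.1
tool_pos: [0.582, 0.0227, 0.1049]
ee_rot: [-3.139, -0.0, 1.277]
wrist_force: [0.1, -1.4, -0.8]
width: 0.0135
finger_force: 30.0
```

Emit:
drive_tool(
  series=[
    [0.0, [0.0005, 0, 0], [0, 0, 0]],
    [0.0, [0.001, 0, 0], [0, 0, 0]],
    [0.0, [0.0015, 0, 0], [0, 0, 0]],
    [0.0, [0.0015, 0, 0], [0, 0, 0]],
  ],
)

```text
time: 18.6
tool_pos: [0.582, 0.0228, 0.1048]
ee_rot: [-3.139, 0.002, 1.276]
wrist_force: [-2.2, -6.5, -1.3]
width: 0.014
finger_force: 30.0
```

The push force rose to about 7 N and the tool stopped, so the boat is home about 96 mm inside the mouth, within the 90–125 mm given. Backing the rod out straight.

Emit:
drive_tool(
  series=[
    [0.0, [-0.002, 0, 0], [0, 0, 0]],
    [0.0, [-0.01, 0, 0], [0, 0, 0]],
    [0.0, [-0.03, 0, 0], [0, 0, 0]],
    [0.0, [-0.05, 0, 0], [0, 0, 0]],
    [0.0, [-0.07, 0, 0], [0, 0, 0]],
  ],
)

```text
time: 19.23
tool_pos: [0.5617, -0.0444, 0.1049]
ee_rot: [-3.14, -0.001, 1.276]
wrist_force: [-0.1, 0.2, -0.9]
width: 0.0138
finger_force: 30.0
```

Emit:
drive_tool(
  series=[
    [0.0, [-0.025, 0, 0], [0, 0, 0]],
    [0.0, [-0.05, 0, 0], [0, 0, 0]],
    [0.0, [-0.075, 0, 0], [0, 0, 0]],
    [0.0, [-0.09, 0, 0], [0, 0, 0]],
    [0.0, [-0.09, 0, 0], [0, 0, 0]],
  ],
)

```text
time: 19.85
tool_pos: [0.5357, -0.1301, 0.1049]
ee_rot: [-3.14, -0.001, 1.274]
wrist_force: [-0.1, 0.1, -1.0]
width: 0.0138
finger_force: 30.0
```

```bash
python3 -c "
from h import *
tipplan(-.23,off=.0024)
plan([.5047,-.2388,.1615],46.85)
t=imaging.snapshot('top')[:,:,::-1]; cv2.imwrite('pics/t4.png',t)
cv2.imwrite('pics/m5.png',cv2.resize(np.clip(t[155:230,200:300].astype(float)*1.4,0,255).astype('uint8'),(800,600),interpolation=cv2.INTER_CUBIC))
"
```

```text
pos [ 0.5357 -0.1301  0.1049] rot [-179.8851   -0.0476   73.0227] t 19.85 F [-0.0539  0.1469 -0.9503]
shift [ 0.0026  0.0002 -0.0001] turn [-0.002  -0.0008 -0.0013]
tip x -0.2326069738592094 off 0.002601979465479915 width 0.013844622468356469
pos [ 0.5357 -0.1301  0.1049] rot [-179.8851   -0.0476   73.0227] t 19.85 F [-0.0539  0.1469 -0.9503]
shift [-0.113   0.002  -0.0567] turn [-0.0022 -0.0004  0.4568]
```

View pics/m5.png

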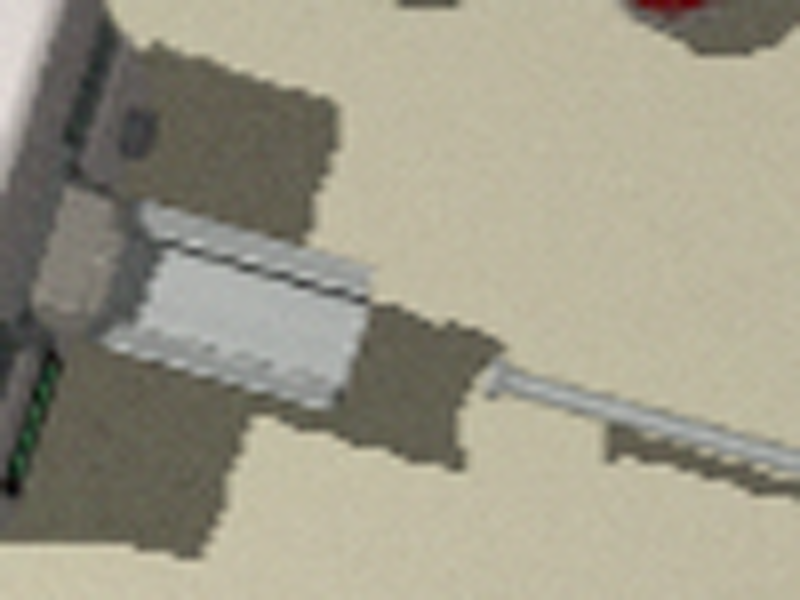

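The tray is empty and the rod is clear of it (tip at (492,378)). Next: raise it and swing back above the rest.

Emit:
drive_tool(
  series=[
    [0.0, [-0.01, 0, -0.03], [0, 0, 0]],
    [0.0, [-0.03, 0, -0.057], [0, 0, 0.1]],
    [0.0, [-0.06, 0.001, -0.057], [0, 0, 0.25]],
    [0.0, [-0.09, 0.002, -0.057], [0, 0, 0.4]],
    [0.0, [-0.113, 0.002, -0.057], [-0.002, 0, 0.457]],
  ],
)

```text
time: 20.52
tool_pos: [0.5056, -0.2378, 0.1618]
ee_rot: [-3.141, -0.0, 0.818]
wrist_force: [0.3, 0.7, -0.7]
width: 0.0134
finger_force: 30.0
```

Emit:
drive_tool(
  series=[
    [0.0, [0, 0, 0], [0, 0, 0]],
    [0.0, [0, 0, 0], [0, 0, 0]],
  ],
)

```text
time: 20.78
tool_pos: [0.5058, -0.2365, 0.1616]
ee_rot: [-3.141, -0.001, 0.822]
wrist_force: [-0.1, -0.2, -1.9]
width: 0.0137
finger_force: 30.0
```

```bash
python3 -c "
from h import *
import json
plan([.5047,-.2388,.12],46.85)
s=imaging.snapshot('side')[:,:,::-1];t=imaging.snapshot('top')[:,:,::-1]; cv2.imwrite('pics/s5.png',s);cv2.imwrite('pics/t5.png',t)
a=lambda i,x,y:cv2.resize(np.clip(i[y:y+120,x:x+80].astype(float)*1.5,0,255).astype('uint8'),(400,600),interpolation=cv2.INTER_CUBIC)
cv2.imwrite('pics/m6.png',np.hstack([a(s,275,190),a(t,310,165)]))
"
```

```text
pos [ 0.5058 -0.2365  0.1616] rot [-179.9528   -0.0481   47.081 ] t 20.775 F [-0.0704 -0.2398 -1.9115]
shift [-0.0025  0.0008  0.0416] turn [-0.0008 -0.0008  0.004 ]
```

View pics/m6.png

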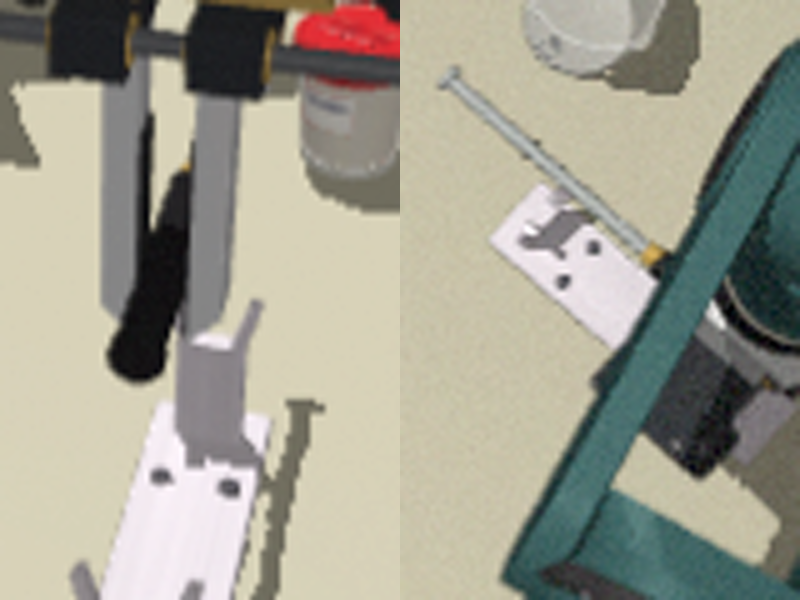

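The rod hangs above the rest and parallel to it, its tip at top-view pixel (320,180).

```bash
python3 -c "
from h import *
t=cal('top'); o=robot.get_obs()
a=plane(t,(320,180.2),.157); b=plane(t,(360.4,215.8),.157); d=(a-b)[:2]; print(a,b,np.degrees(np.arctan2(d[1],d[0])))
y=o['ee_rot'][2]; p=np.array(o['tool_pos'])[:2]; print('pred tip',p+.1863*np.array([np.cos(y),np.sin(y)]), 'perp dist of tip from tool axis',np.cross(a[:2]-p,[np.cos(y),np.sin(y)]),np.dot(a[:2]-p,[np.cos(y),np.sin(y)]))
" 2>/dev/null
```

```text
[ 0.6346 -0.1035  0.157 ] [ 0.5422 -0.2016  0.157 ] 46.73256123040693
pred tip [ 0.6327 -0.1   ] perp dist of tip from tool axis 0.0038234373253555054 0.185080853054722
```

Emit:
drive_tool(
  series=[
    [0.0, [-0.0025, 0.0008, 0.02], [-0.001, 0, 0.004]],
    [0.0, [-0.0025, 0.0008, 0.05], [-0.001, 0, 0.004]],
    [0.0, [-0.0025, 0.0008, 0.075], [-0.001, 0, 0.004]],
    [0.0, [-0.0025, 0.0008, 0.085], [-0.001, 0, 0.004]],
    [0.0, [-0.0025, 0.0008, 0.085], [-0.001, 0, 0.004]],
  ],
)

```text
time: 21.5
tool_pos: [0.5042, -0.2394, 0.0764]
ee_rot: [-3.141, 0.0, 0.817]
wrist_force: [0.1, -0.2, -1.0]
width: 0.0136
finger_force: 30.0
```

```bash
python3 -c "
from h import *
plan([.5045,-.2387,.0595],46.85)
s=imaging.snapshot('side')[:,:,::-1];cv2.imwrite('pics/s6.png',s)
"
```

```text
pos [ 0.5042 -0.2394  0.0764] rot [-179.9791    0.0089   46.7986] t 21.5 F [ 0.0984 -0.2028 -0.9677]
shift [ 0.0007 -0.0002  0.0169] turn [-0.0004  0.0002 -0.0009]
```

Emit:
drive_tool(
  series=[
    [0.0, [0.0005, 0, 0.005], [0, 0, -0.001]],
    [0.0, [0.0005, 0, 0.01], [0, 0, -0.001]],
    [0.0, [0.0005, 0, 0.014], [0, 0, -0.001]],
    [0.0, [0.0005, 0, 0.0165], [0, 0, -0.001]],
    [0.0, [0.0005, 0, 0.0165], [0, 0, -0.001]],
  ],
)

```text
time: 22.18
tool_pos: [0.5044, -0.2396, 0.06]
ee_rot: [3.141, 0.0, 0.817]
wrist_force: [-0.1, -0.2, -1.3]
width: 0.0135
finger_force: 30.0
```

Emit:
drive_tool(
  series=[
    [0.0, [0.0005, -0.0005, 0.0007], [0, 0, 0]],
    [0.0, [0.0005, -0.0005, 0.0012], [0, 0, 0]],
    [0.0, [0.0005, -0.0005, 0.0012], [0, 0, 0]],
  ],
)

```text
time: 22.55
tool_pos: [0.5047, -0.239, 0.0595]
ee_rot: [3.14, -0.0, 0.817]
wrist_force: [-0.8, 0.4, 0.9]
width: 0.0138
finger_force: 30.0
```

Light contact with the rest (fz +0.9 N, about 2 N up from free). Opening gently, then rising.

Emit:
drive_tool(
  series=[
    [0.02, [0, 0, 0], [0, 0, 0]],
    [0.03, [0, 0, 0], [0, 0, 0]],
    [0.045, [0, 0, 0], [0, 0, 0]],
    [0.05, [0, 0, 0], [0, 0, 0]],
    [0.05, [0, 0, 0], [0, 0, 0]],
  ],
)

```text
time: 23.18
tool_pos: [0.5046, -0.239, 0.059]
ee_rot: [3.141, 0.0, 0.817]
wrist_force: [0.5, -0.5, -0.2]
width: 0.0497
finger_force: 0.0
```

Emit:
drive_tool(
  series=[
    [0.05, [0, 0, -0.02], [0, 0, 0]],
    [0.05, [0, 0, -0.06], [0, 0, 0]],
    [0.05, [0, 0, -0.1], [0, 0, 0]],
    [0.05, [0, 0, -0.15], [0, 0, 0]],
    [0.05, [0, 0, -0.19], [0, 0, 0]],
  ],
)

```text
time: 23.8
tool_pos: [0.5046, -0.239, 0.2514]
ee_rot: [3.139, -0.0, 0.817]
wrist_force: [-0.2, -0.0, 0.7]
width: 0.0501
finger_force: 0.0
```

Emit:
drive_tool(
  series=[
    [0.05, [0, 0, 0], [0, 0, 0]],
    [0.05, [0, 0, 0], [0, 0, 0]],
  ],
)

```text
time: 24.05
tool_pos: [0.5041, -0.2387, 0.2478]
ee_rot: [-3.141, 0.0, 0.817]
wrist_force: [0.3, -0.0, -0.0]
width: 0.0501
finger_force: 0.0
```

```bash
python3 -c "
from h import *
plan([.5055,-.238,.25],46.85)
c=cal('wrist'); w=imaging.snapshot('wrist')[:,:,::-1]; cv2.imwrite('pics/w9.png',w); rodmeas(w,c)
s=imaging.snapshot('side')[:,:,::-1]; cv2.imwrite('pics/s9.png',s)
cv2.imwrite('pics/m9.png',np.hstack([cv2.resize(w[0:300,160:400],(400,500)),cv2.resize(s[190:350,260:388],(400,500),interpolation=cv2.INTER_CUBIC)]))
"
```

```text
pos [ 0.5041 -0.2387  0.2478] rot [-179.9514    0.0221   46.7974] t 24.05 F [ 0.2786 -0.0192 -0.0322]
shift [ 0.0015  0.0006 -0.0022] turn [-0.0008  0.0004 -0.0009]
handle rows 148 239 cols 274 16 fit [ -0.0086 283.1219]
front [ 0.5367 -0.2052  0.062 ] knobend [ 0.4684 -0.2768  0.055 ] len 0.09894251889461546 yaw 46.331841952137914
```

View pics/m9.png

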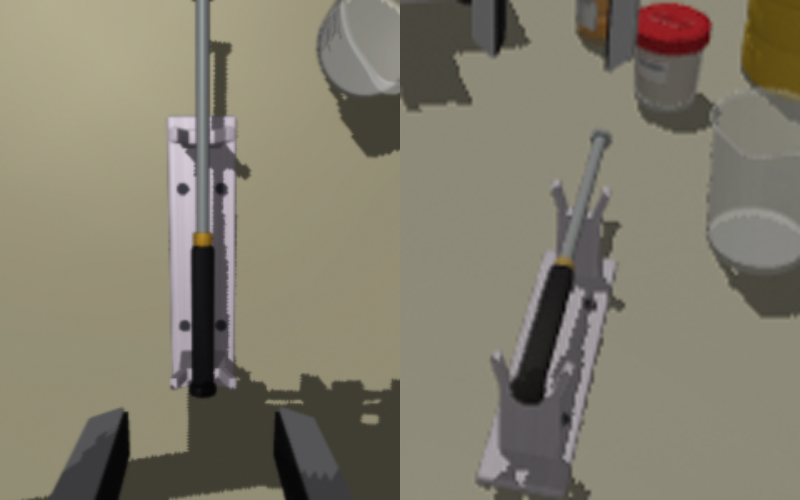

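The rod lies in both saddles at the place measured before, and the gripper is clear. Handing in.

```bash
python3 -c "
from bench import robot
print(robot.close_job())"
```

```text
the job is handed in; nothing more can be done
None
```

The job is handed in at about 24 s: the boat was pushed in until it stopped about 96 mm inside the mouth at about 7 N (the backstop slips above about 9 N), and the rod is back in its rest; the boat's final position was judged by feel, since it can't be seen inside.

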